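# Hang the last handle on the drying tree

## Task

First turn the drying tree so that its one empty branch points over the middle of the drip tray at its foot. Then pick up the tall arched clay handle standing on the bench and hang it over that empty branch, astride it and hanging upright, clear of hub and end stop, with the branch still over the middle of the tray. Leave the smaller handle where it stands.

Things in the scene. Friction and masses are not known exactly. Their poses are not given: they have to be found in the camera images.
- handle: Tall clay arch, loose, 170-340 g, standing on two feet: upside-down U 84 mm wide (y), 26 thick (x). Legs 20 wide; gap between them 44 wide, open below, its roof 70 above the feet. Crown bar from 70 to 84 high; on it a grip lug, 32 (y) by 22 (x), up to 118. Origin: centre of underside, z up. Hangs with the gap's roof on a branch along its x; fingertips deeper than the roof would hit the branch.
- branch (a point): Point on the empty branch's top, mid-width, 115 mm from the tree's axis, 160 above the bench. x along the branch to the axis, y across, z up. Wooden slat 24 wide, 12 thick, from hub (radius 22) to 170 from the axis; end stop on the last 10, 8 high. 1 to 2 N turns it; stays where left. Three more at right angles carry fixed tall handles (tops at 208). Starts 30-80 deg to robot's left of the tray.
- tray (a point): Centre of the drip tray, a shallow pale clay dish 105 by 130 mm, 18 high, fixed to the tree's foot on the robot's side; the point is 6 mm above the bench. Axes fixed to the foot, which does not move: the tree's vertical turning axis lies 115 mm from this point along its +x; z up. The hub turns up to 3.1 rad to either side of the tray; a ball on its top reaches 189 mm above the bench.
- small_handle: Smaller clay arch without a lug, loose, 120 g, standing on the bench near the tall one: 60 mm wide (y), 24 thick (x), 60 high; its gap is only 20 wide. Origin: centre of its underside, z up. To be left alone.

How it is judged:
By the outcome, as a careful person would: the job done as asked, in the order asked, and still so for the second after the job is handed in, with the robot touching nothing.
It also fails if it takes over 51 s, if anything falls off the work surface, if the arm or the gripper's body presses on something with over 40 N, if the wrist force passes 120 N, or if a joint passes its speed limit or range.

## Robot

A 6-joint arm with a two-finger parallel gripper is mounted at the origin on the work surface. World frame = base frame: x ahead of the robot, y to its left, z up, the work surface at z = 0. Lengths are in m, angles in rad, forces in N, time in s.
With the tool pointing down it reaches from about 0.225 to 0.725 m from the base axis. Payload 3.1 kg.
Tool frame: the origin (TCP) lies between the finger pads; the fingertips stand 14 mm ahead of it and the grasp point (between the pads) lies 5 mm behind it; z points along the fingers, y is the direction in which the jaws open and shut (so a half turn about z gives the same grasp; the last joint's range is limited). The gripper opens to 85 mm and grips with 20 to 120 N. Pads are 22 mm wide; open, the fingers measure 114 mm over their backs; the gripper's body (76 mm by 85 mm) begins 54 mm behind the grasp point. The pads swing forward as they close: fully open they stand 13 mm farther back than shut.
Start: joints at [-1.437, 0.048, 0.099, 1.622, 0, 1.443], TCP at [0.136, -0.507, 0.245] pointing down, gripper open.
Joint ranges: [-2.91, 2.91], [-0.99, 1.94], [-1.21, 1.42], [-2.12, 2.29], [-1.49, 1.47], [-3.14, 3.14]. Speed limits (rad/s): [2.79, 2.79, 3.14, 3.14, 3.14, 3.14].

## Interface

Orientations are given as a rotation vector (axis times angle).
In Python, from cell import arm, jaws, imaging, workorder gives the robot as it stands. Calls block until the motion is done:
- arm.goto(position, orientation): joint-space move of the TCP to a pose.
- arm.line_to(position, frame=None, velocity=0.15, threshold=None): straight line of the TCP; frame=None keeps the orientation; velocity is the mean speed in m/s. With threshold (N) it stops when the force on the tool has changed by that much, and returns True; else False.
- arm.move_j(angles): joint-space move.
- jaws.command_gripper(opening, squeeze=None): finger opening in m; squeeze is the grip in N (None keeps the last); returns when the fingers have stopped.
- arm.hold(seconds).
- arm.solve_ik(position, orientation): joint angles nearest the present ones, or None.
- imaging.camera(name): name is "scene" or "top" or "wrist"; returns a dict with "pixels" (384x512x3 uint8, red, green, blue), "intrinsics" (3x3 intrinsics, pixels), "k1" (the pictures are not rectified: a ray, as slopes to the right and down, at radius r is drawn at 1 + k1 r^2 times it, then the intrinsics apply), "world_from_camera" (4x4, takes a point from camera to world coordinates); the wrist camera has in their place "T_tool_cam" (4x4, takes a point from camera to tool coordinates, whose origin is the TCP and whose axes are the flange's). Camera axes: x right, y down, z forward; pixel columns grow to the right and rows downward; lengths in m; the calibration is good to about 2 mm. A picture is of the moment at which its call begins: read the wrist's pose just before it. There is no depth.
A pose or a line that the arm cannot do raises arm.Unreachable and nothing moves.
- workorder.close_job(): hands the job in, once; it reports no verdict.
Readings, each from a call of its own:
- arm.current_time_s(): time.
- arm.current_joint_pos(): joint angles.
- arm.current_dq(): joint speeds.
- arm.current_joint_torque(): joint torques, N m.
- arm.current_ee_pos(): TCP position.
- arm.current_tool_rot(): TCP orientation.
- arm.current_contact_force(): force on the tool from outside, world axes, zero at the start.
- arm.current_torque(): the same for the moment, N m.
- arm.current_width(): finger opening in m.
Only numpy, scipy, OpenCV 4.12 (cv2) and the standard library are available. Lean on these libraries where they do the work, as an engineer would, in place of code of your own. Each camera call takes 0.05 s, during which the arm holds its last target. There are 200 camera calls.

## Working session

There is one attempt and no reset: what is moved stays moved. The work goes in short steps, each a Python script; the robot and the scene stay as the last script left them, time stands still between calls to the robot, and variables do not carry over. Pictures are saved under pics/ and viewed, about 8 in all and at most 12, crops included, and the job is handed in when it is done.

```bash
mkdir -p pics; cat > h.py <<'E'
import numpy as np, cv2
from cell import arm, jaws, imaging, workorder
from scipy.spatial.transform import Rotation as R
def shot(n,f):
    T=(np.array(arm.current_ee_pos()),np.array(arm.current_tool_rot())) if n=="wrist" else None
    c=imaging.camera(n)
    if T is not None:
        M=np.eye(4);M[:3,:3]=R.from_rotvec(T[1]).as_matrix() if T[1].size==3 else T[1];M[:3,3]=T[0]
        c["world_from_camera"]=M@np.array(c["T_tool_cam"])
    cv2.imwrite(f"pics/{f}.png",np.asarray(c["pixels"])[:,:,::-1]); 
    np.savez(f"pics/{f}.npz",**{k:np.asarray(v) for k,v in c.items()})
    return c
def load(f): return dict(np.load(f"pics/{f}.npz"))
def dist(c): return np.array([float(c["k1"]),0,0,0])
def ray(c,uv):
    K=np.asarray(c["intrinsics"],float)
    p=cv2.undistortPoints(np.array(uv,float).reshape(-1,1,2),K,dist(c)).reshape(-1,2)
    # refine exact radial inverse is iterative in cv2; fine
    W=np.asarray(c["world_from_camera"]);d=np.c_[p,np.ones(len(p))]@W[:3,:3].T
    return W[:3,3],d
def onz(c,uv,z):
    o,d=ray(c,uv); return o+d*((z-o[2])/d[:,2])[:,None]
def proj(c,P):
    W=np.linalg.inv(np.asarray(c["world_from_camera"]));P=np.atleast_2d(P)
    r=cv2.Rodrigues(W[:3,:3])[0]
    return cv2.projectPoints(P.astype(float),r,W[:3,3],np.asarray(c["intrinsics"],float),dist(c))[0].reshape(-1,2)
def down(yaw): # tool z down; jaw (tool y) axis at angle yaw from world... 
    # tool y = (cos yaw, sin yaw,0), z=-Z, x=y cross z
    y=np.array([np.cos(yaw),np.sin(yaw),0]);z=np.array([0,0,-1.]);x=np.cross(y,z)
    return R.from_matrix(np.c_[x,y,z]).as_rotvec()
E
python3 - <<'E'
from h import *
a=shot("scene","s0");b=shot("top","t0")
for c in(a,b): print(np.round(c["world_from_camera"],3),c["k1"],c["intrinsics"])
print(arm.current_tool_rot(),arm.current_time_s(), arm.current_width())
cv2.imwrite("pics/both0.png",cv2.resize(np.hstack([a["pixels"],b["pixels"]])[:,:,::-1],None,fx=.78,fy=.78))
E
```

```text
[[-0.682  0.562 -0.468  0.927]
 [ 0.731  0.511 -0.452  0.285]
 [-0.015 -0.65  -0.76   0.798]
 [ 0.     0.     0.     1.   ]] -0.0951781048522601 [[499.0947734    0.         252.55837826]
 [  0.         499.0947734  184.69401239]
 [  0.           0.           1.        ]]
[[ 0.028 -0.992  0.127  0.409]
 [-0.999 -0.025  0.02  -0.142]
 [-0.017 -0.127 -0.992  0.756]
 [ 0.     0.     0.     1.   ]] -0.0470382544745125 [[357.29543504   0.         253.18716727]
 [  0.         357.29543504 191.14771016]
 [  0.           0.           1.        ]]
[-3.11255954e+00 -4.09790684e-01  3.52345206e-05] 0.1 0.08529443516594373
```

View pics/t0.png

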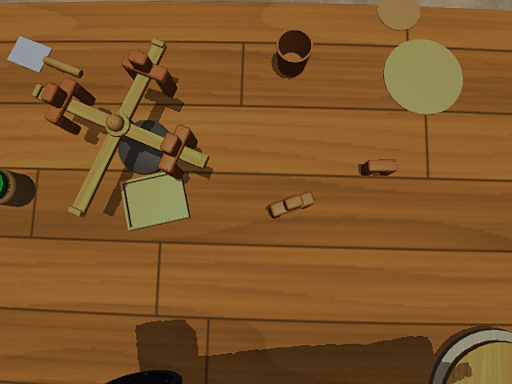

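View pics/s0.png

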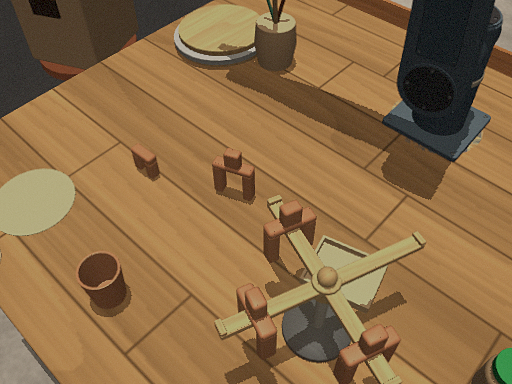

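The top view shows the hub ball at about (117,123), with the empty branch running to (77,212). The tray is near (156,201), the tall handle near (290,205) and the small handle near (380,167). Next I measure these.

```bash
python3 - <<'E'
from h import *
t=load("t0");im=t["pixels"];s=load("s0")
crop=np.hstack([cv2.resize(im[150:250,60:200],None,fx=3.2,fy=3.2,interpolation=2)[:,:,::-1],cv2.resize(im[180:230,255:330],None,fx=4.5,fy=6.4,interpolation=2)[:,:,::-1]])
cv2.imwrite("pics/c0.png",crop)
hsv=cv2.cvtColor(im,cv2.COLOR_RGB2HSV)
for p in [(156,201),(95,172),(77,212),(290,205),(300,202),(275,210),(380,167),(117,123),(230,220)]: print(p,hsv[p[1],p[0]],im[p[1],p[0]])
print("hub",onz(t,[(117,123)],.175),"scene",onz(s,[(327,277)],.175))
print("tip",onz(t,[(77,212)],.168), onz(s,[(420,238)],.168))
print("tray corners",onz(t,[(122,184),(183,174),(189,216),(129,230)],.018))
print("lug top",onz(t,[(292,203)],.118),onz(s,[(233,153)],.118))
print("small",onz(t,[(383,166)],.06))
E
```

```text
(156, 201) [ 33  96 152] [147 152  95]
(95, 172) [ 22 146 147] [147 124  63]
(77, 212) [ 22 144 151] [151 127  66]
(290, 205) [ 21 116 150] [150 130  82]
(300, 202) [ 16 146 150] [150 111  64]
(275, 210) [ 19 122 149] [149 124  78]
(380, 167) [ 17 146 148] [148 110  63]
(117, 123) [ 17 165 139] [139  99  49]
(230, 220) [ 15 185 127] [127  81  35]
hub [[0.5949999 0.1059488 0.175    ]] scene [[0.59872853 0.11090308 0.175     ]]
tip [[0.44162858 0.16549311 0.168     ]] [[0.44550177 0.17337803 0.168     ]]
tray corners [[0.51185595 0.15122899 0.018     ]
 [0.53635191 0.02222017 0.018     ]
 [0.44834298 0.00503275 0.018     ]
 [0.41567644 0.12929048 0.018     ]]
lug top [[ 0.47131469 -0.19881392  0.118     ]] [[ 0.47575919 -0.20043052  0.118     ]]
small [[ 0.55520554 -0.38357795  0.06      ]]
```

View pics/c0.png

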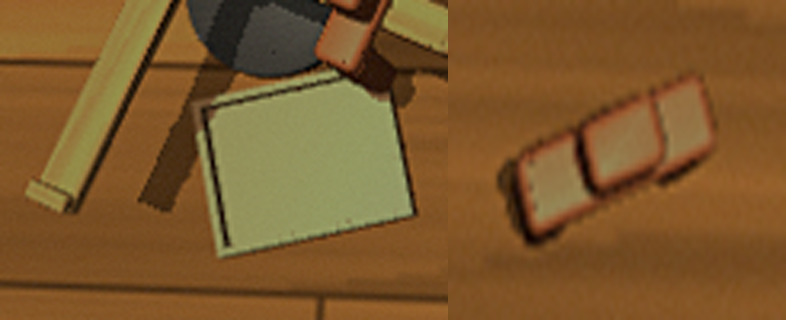

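```bash
cat >> h.py <<'E'
def tri(c1,u1,c2,u2):
    o1,d1=ray(c1,[u1]);o2,d2=ray(c2,[u2]);d1=d1[0]/np.linalg.norm(d1);d2=d2[0]/np.linalg.norm(d2)
    s=np.linalg.lstsq(np.c_[d1,-d2],o2-o1,rcond=None)[0]
    a,b=o1+s[0]*d1,o2+s[1]*d2; return (a+b)/2,np.linalg.norm(a-b)
E
python3 - <<'E'
from h import *
t=load("t0");s=load("s0")
print("hub",tri(t,(117,123),s,(327,277)))
print("tip",tri(t,(76.5,209.5),s,(420,238)))
print("lug",tri(t,(292.5,202.5),s,(233,154)))
hub=tri(t,(117,123),s,(327,277))[0][:2]
tc=onz(t,[(121,182.8),(181,168.7),(190,216.6),(128.1,230.3)],.018)[:,:2]
print("tray",tc.mean(0),[np.linalg.norm(tc[i]-tc[i-1]) for i in range(4)])
for i in(1,2): pass
e=[tc[0]-tc[3],tc[1]-tc[2],tc[0]-tc[1],tc[3]-tc[2]]
print("edge ang",[np.degrees(np.arctan2(v[1],v[0])) for v in e])
d=hub-tc.mean(0);print("axis dist",np.linalg.norm(d),np.degrees(np.arctan2(d[1],d[0])))
# handle: crown-top corners in crop, scale 4.5,6.4 offset 255,180
g=lambda L:[(255+x/4.5,180+y/6.4) for x,y in L]
cr=onz(t,g([(520,155),(532,237),(700,78),(716,130)]),.084);print(cr[:,:2],cr.mean(0))
v=cr[2:].mean(0)-cr[:2].mean(0);print("handle",np.linalg.norm(v),np.degrees(np.arctan2(v[1],v[0])))
lu=onz(t,g([(582,130),(603,192),(652,96),(663,160)]),.118);print("lug",lu.mean(0));v=lu[2:].mean(0)-lu[:2].mean(0);print(np.linalg.norm(v),np.degrees(np.arctan2(v[1],v[0])))
E
```

```text
hub (array([0.59633101, 0.10885739, 0.16951783]), np.float64(0.00140769809626402))
tip (array([0.44459829, 0.17104348, 0.16401005]), np.float64(0.004949852839836764))
lug (array([ 0.47355514, -0.20115173,  0.11285262]), np.float64(0.0025332131693973623))
tray [0.48102993 0.07867601] [np.float64(0.10186940068027231), np.float64(0.1307879161760727), np.float64(0.10331369359862241), np.float64(0.13223726679699213)]
edge ang [np.float64(12.719721540212056), np.float64(13.547151464881352), np.float64(104.71920227443633), np.float64(104.07589709190212)]
axis dist 0.11918580256033784 14.668709008902898
[[ 0.47608114 -0.35020927]
 [ 0.45202122 -0.35494679]
 [ 0.50093695 -0.42700905]
 [ 0.48557748 -0.43339316]] [ 0.47865419 -0.39138957  0.084     ]
handle 0.08293572176030194 -69.38096082503714
lug [ 0.47673471 -0.38184902  0.118     ]
0.028163443872911895 -69.29656728612885
```

```bash
python3 - <<'E'
from h import *
t=load("t0");s=load("s0")
g=lambda L:[(255+(x-448)/4.5,180+y/6.4) for x,y in L]
cr=onz(t,g([(520,155),(532,237),(700,78),(716,130)]),.084);v=cr[2:].mean(0)-cr[:2].mean(0);print("crown",cr.mean(0),np.degrees(np.arctan2(v[1],v[0])))
lu=onz(t,g([(582,130),(603,192),(652,96),(663,160)]),.118);v=lu[2:].mean(0)-lu[:2].mean(0);print("lug",lu.mean(0),np.degrees(np.arctan2(v[1],v[0])))
hub=np.array([.5963,.1085]);r=.132
def pose(a,z):
    a=np.radians(a);return [*(hub+r*np.array([np.cos(a),np.sin(a)])),z]
q0=np.array(arm.current_joint_pos())
best=None
for k in (90,-90):
    qs=[arm.solve_ik(pose(a,z),down(np.radians(a+k))) for a,z in((158,.26),(158,.15),(194,.15))]
    print(k,[None if q is None else np.round(q,2) for q in qs])
E
```

```text
crown [ 0.47386008 -0.20300666  0.084     ] -68.9607632083856
lug [ 0.47219987 -0.20298634  0.118     ] -68.87345138476086
90 [array([ 0.19, -0.01,  0.07,  1.65, -0.  , -2.57]), array([ 0.19, -0.02, -0.16,  1.43, -0.  , -2.57]), array([ 0.02, -0.08, -0.22,  1.43, -0.  ,  2.92])]
-90 [array([ 0.19, -0.01,  0.07,  1.65,  0.  ,  0.57]), array([ 0.19, -0.02, -0.16,  1.43,  0.  ,  0.57]), array([ 0.02, -0.08, -0.22,  1.43,  0.  , -0.22])]
```

```bash
python3 - <<'E'
from h import *
hub=np.array([.5963,.1085]);r=.132
def pose(a,z):
    b=np.radians(a);return [*(hub+r*np.array([np.cos(b),np.sin(b)])),z],down(np.radians(a-90))
arm.goto(*pose(157.7,.26))
print("hit",arm.line_to(pose(157.7,.150)[0],velocity=.12,threshold=8))
jaws.command_gripper(.034,20)
print(arm.current_width(),arm.current_contact_force())
for a in np.linspace(157.7,194,6)[1:]:
    p,o=pose(a,.150); arm.line_to(p,o,velocity=.06)
    print(round(a),np.round(arm.current_contact_force(),1))
jaws.command_gripper(.02,20); print(arm.current_width(),arm.current_contact_force())
jaws.command_gripper(.085); 
arm.line_to(pose(194,.30)[0],velocity=.15)
shot("top","t1");c=shot("wrist","w1");shot("scene","s1")
print(arm.current_time_s())
E
```

```text
hit False
0.03416571695983745 [-0.03169308  0.55816277 -0.09347165]
165 [0.1 0.1 0.4]
172 [ 0.9  0.5 -0.2]
179 [ 0.7 -0.2 -0.4]
187 [ 0.6 -0.9 -0.2]
194 [-0.7 -0.1 -0. ]
0.02375544160228196 [-0.40101122  1.40888705  1.39041069]
8.6417
```

View pics/w1.png

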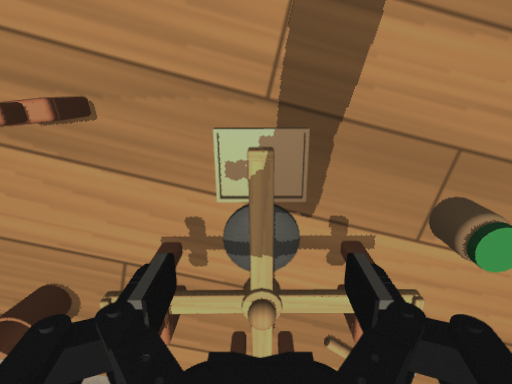

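The wrist view shows the branch from the hub ball (262,308) to its tip (262,153), over the tray with corners (214,129), (309,128), (308,202) and (217,203). I check the angle numerically, then grasp the handle by its lug.

```bash
python3 - <<'E'
from h import *
c=load("w1")
tc=onz(c,[(214,129),(309,128),(308,202),(217,203)],.018)[:,:2]
hub=onz(c,[(262,312)],.172)[0,:2];tip=onz(c,[(261.5,152)],.168)[0,:2];m=tc.mean(0)
an=lambda v:np.degrees(np.arctan2(v[1],v[0]))%360
print("tray",m,"hub",hub,"tip",tip,"branch",an(tip-hub),"tray dir",an(m-hub),"edges",an(tc[0]-tc[3]),an(tc[1]-tc[2]),an(tc[1]-tc[0])-90,an(tc[2]-tc[3])-90)
b=onz(c,[(262,280),(261.5,165)],.160)[:,:2];print("slat dir",an(b[1]-b[0]))
u=(tip-hub)/np.linalg.norm(tip-hub);d=m-hub;print("lateral offset at tray",u[0]*d[1]-u[1]*d[0])
for y in(-69,111,21,-159):
  ang=np.radians(y)
  print(y,[np.round(q,2) if q is not None else None for q in (arm.solve_ik([.473,-.2025,z],down(ang)) for z in(.22,.11))])
for y in (104,-76,14,-166): 
  q=arm.solve_ik([*(np.array([.5963,.1085])+.115*np.array([np.cos(np.radians(194)),np.sin(np.radians(194))])),.2],down(np.radians(y)));print(y,np.round(q,2))
E
```

```text
tray [0.48366646 0.08377355] hub [0.59655863 0.11118433] tip [0.43426048 0.06998839] branch 194.24252402324876 tray dir 193.64759646324214 edges 193.42929592192465 196.28762628318498 14.573386788043038 14.65814663364192
slat dir 194.31406188882485
lateral offset at tray -0.0012062465691889818
-69 [array([-0.53,  0.02,  0.02,  1.57,  0.  ,  2.24]), array([-0.53,  0.03, -0.18,  1.35,  0.  ,  2.24])]
111 [array([-0.53,  0.02,  0.02,  1.57,  0.  , -0.9 ]), array([-0.53,  0.03, -0.18,  1.35,  0.  , -0.9 ])]
21 [array([-0.53,  0.02,  0.02,  1.57,  0.  ,  0.67]), array([-0.53,  0.03, -0.18,  1.35,  0.  ,  0.67])]
-159 [array([-0.53,  0.02,  0.02,  1.57,  0.  , -2.47]), array([-0.53,  0.03, -0.18,  1.35,  0.  , -2.47])]
104 [ 0.03 -0.05 -0.08  1.53  0.   -0.22]
-76 [ 0.03 -0.05 -0.08  1.53 -0.    2.93]
14 [ 0.03 -0.05 -0.08  1.53 -0.    1.35]
-166 [ 0.03 -0.05 -0.08  1.53 -0.   -1.79]
```

```bash
python3 - <<'E'
from h import *
o=down(np.radians(111.1))
arm.goto([.4733,-.2025,.20],o)
print("hit",arm.line_to([.4733,-.2025,.104],velocity=.1,threshold=6),arm.current_ee_pos())
jaws.command_gripper(.02,45); print(arm.current_width(),arm.current_contact_force())
arm.line_to([.4733,-.2025,.15],velocity=.1)
arm.line_to([.4733,-.2025,.30],velocity=.2)
print(arm.current_width(),arm.current_contact_force())
a=np.radians(194);p=np.array([.5963,.1090])+.115*np.array([np.cos(a),np.sin(a)])
arm.goto([*p,.30],down(a-np.pi/2))
shot("scene","s2");shot("top","t2");shot("wrist","w2");print(arm.current_time_s(),arm.current_ee_pos())
s=load("s2")["pixels"][60:330,180:450];w=load("w2")["pixels"]
cv2.imwrite("pics/c2.png",np.hstack([cv2.resize(s,(384,384)),cv2.resize(w,(400,384))])[:,:,::-1])
E
```

```text
hit False [ 0.47388149 -0.20281084  0.10490238]
0.031060759827952165 [0.23921488 0.36962633 1.77789625]
0.03134595671152905 [ 0.28851503  0.71661493 -1.60335566]
14.1833 [0.48498425 0.07988673 0.29970325]
```

View pics/c2.png

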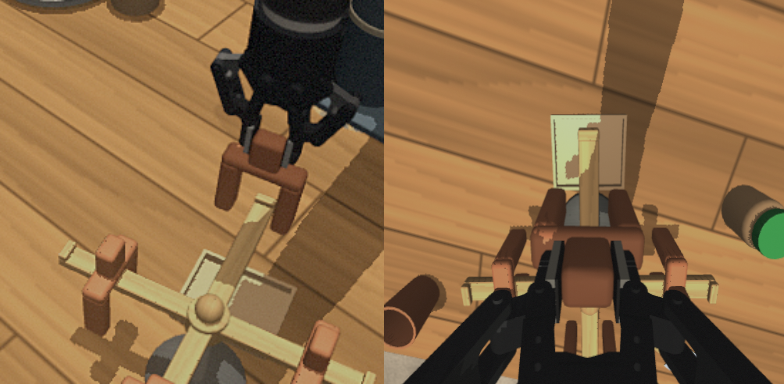

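The handle hangs from the lug, with its legs on either side of the branch. I check its pitch by projecting where a level handle should appear.

```bash
python3 - <<'E'
from h import *
w=load("w2");s=load("s2");P=np.array([.48498,.07989]);a=np.radians(194);r=np.array([np.cos(a),np.sin(a)]);n=np.array([-r[1],r[0]])
z0=.2997-.1049
for pitch in(-10,0,10):
  t=np.radians(pitch);pts=[];g=.110 # rotate about grip
  for x,y,z in [(0.013,.042,0),(.013,-.042,0),(.013,.022,0),(.013,.042,.084),(.013,-.042,.084),(-.013,.042,.084)]:
    dz=z-g;X=x*np.cos(t)+dz*np.sin(t);Z=-x*np.sin(t)+dz*np.cos(t)+g
    pts.append([*(P+X*r+y*n),z0+Z])
  q=proj(w,pts);print(pitch,"panel",np.round(np.c_[384+q[:,0]*400/512,q[:,1]]).tolist(),"scene panel",np.round((proj(s,pts)-[180,60])*384/270).tolist())
E
```

```text
-10 panel [[545.0, 162.0], [629.0, 162.0], [565.0, 162.0], [525.0, 225.0], [648.0, 224.0], [530.0, 262.0]] scene panel [[228.0, 177.0], [301.0, 205.0], [245.0, 183.0], [233.0, 133.0], [312.0, 163.0], [222.0, 153.0]]
0 panel [[546.0, 184.0], [627.0, 184.0], [566.0, 184.0], [527.0, 230.0], [646.0, 229.0], [530.0, 271.0]] scene panel [[221.0, 191.0], [294.0, 219.0], [238.0, 197.0], [231.0, 138.0], [310.0, 167.0], [221.0, 155.0]]
10 panel [[548.0, 206.0], [626.0, 205.0], [566.0, 206.0], [528.0, 236.0], [645.0, 236.0], [529.0, 280.0]] scene panel [[214.0, 203.0], [288.0, 233.0], [232.0, 210.0], [229.0, 142.0], [308.0, 172.0], [219.0, 156.0]]
```

```bash
python3 - <<'E'
from h import *
p=np.array(arm.current_ee_pos())[:2]
print("hit",arm.line_to([*p,.203],velocity=.08,threshold=5),arm.current_ee_pos())
print("hit",arm.line_to([*p,.190],velocity=.015,threshold=2.5),arm.current_ee_pos(),arm.current_contact_force())
jaws.command_gripper(.05); print(arm.current_width(),arm.current_contact_force())
shot("wrist","w3")
jaws.command_gripper(.085)
arm.line_to([*p,.32],velocity=.1)
shot("wrist","w4");q=arm.current_joint_pos()
arm.move_j([q[0]-1.0,*q[1:]]);arm.hold(.5)
shot("scene","s4");shot("top","t4");print(arm.current_time_s())
s=load("s4")["pixels"][130:330,230:450];w=load("w4")["pixels"];t=load("t4")["pixels"][20:250,20:200]
cv2.imwrite("pics/c4.png",np.hstack([cv2.resize(s,(400,364),interpolation=2),cv2.resize(t,(290,364),interpolation=2)])[:,:,::-1])
E
```

```text
hit False [0.48546364 0.07990069 0.20381079]
hit True [0.48494326 0.0798785  0.19435454] [4.85579017e-01 1.36242302e-03 4.51748219e+00]
0.05023609083564622 [-0.69937913  0.4797055   0.43949831]
20.7667
```

View pics/c4.png

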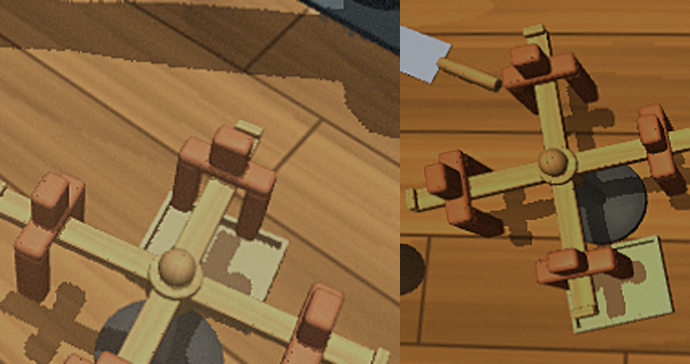

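View pics/w4.png

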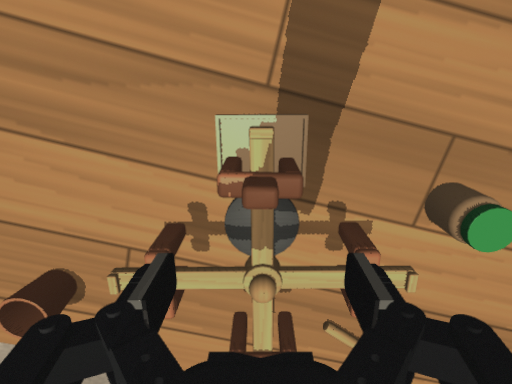

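The handle sits astride the branch: crown at about (260,185), branch tip at (261,129), hub ball at (263,288), tray's upper corners at (215,115) and (308,115). One last numeric check before handing in.

```bash
python3 - <<'E'
from h import *
c=load("w4");an=lambda v:np.degrees(np.arctan2(v[1],v[0]))%360
hub=onz(c,[(263,288)],.172)[0,:2];tip=onz(c,[(261.2,131)],.168)[0,:2]
tu=onz(c,[(215,115),(308,115)],.018)[:,:2]
print("hub",hub,"branch",an(tip-hub),"tray dir",an(tu[1]-tu[0])-90+180, an(np.array([.4824,.0812])-np.array([.5963,.1090])))
cr=onz(c,[(218,197),(302,195)],.174)[:,:2];print("handle long-axis",an(cr[1]-cr[0])+90)
lug=onz(c,[(260.5,193)],.208)[0,:2];print("lug radius",np.linalg.norm(lug-hub),"lateral",np.cross(tip-hub,lug-hub)/np.linalg.norm(tip-hub))
a,b=[load(f)["pixels"][150:190,350:410].astype(int) for f in("t0","t4")]
print("small handle diff",np.abs(a-b).mean())
arm.hold(.5); workorder.close_job();print(arm.current_time_s())
E
```

```text
hub [0.59870742 0.11208526] branch 194.71018755409966 tray dir 193.97396665582494 193.7162248580807
handle long-axis 195.4164697908679
lug radius 0.12171954321650524 lateral 0.0012903348568349205
small handle diff 5.323333333333333
the job is handed in; nothing more can be done
the job is handed in; nothing more can be done<stdin>:7: DeprecationWarning: Arrays of 2-dimensional vectors are deprecated. Use arrays of 3-dimensional vectors instead. (deprecated in NumPy 2.0)
```

The tree is turned, the tall handle is hanging on the empty branch, and the job is handed in at about 21 s of robot time. No verdict is reported.

I straddled the empty branch with the jaws, swung it about 36° until it lay over the tray, and squeezed it to centre it. I then picked up the tall handle by its lug and lowered it onto the branch until it touched. After that I released it and moved the arm away.

Last checks:
- **Branch over the tray:** it points at about 194.7°, against 193.7–194.0° for the tray. That is within 1°, or roughly 1–2 mm at the tray's centre.
- **Handle on the branch:** it sits astride, about 1 mm off the branch's centre line. Its lug is about 118–122 mm from the tree's axis, so it is clear of both hub and end stop. It looks upright in the wrist, scene and top pictures.
- **Disagreement:** the hub position differed by about 2–4 mm between views, slightly more than the stated calibration error.
- **Small handle:** I never went near it. The before-and-after picture difference was a small 5 grey levels, which I took to be noise and lighting; I did not measure its position again.

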